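# Close the dust-box hatch of the shoe finishing machine

## Robot

A 7-joint arm with a two-finger parallel gripper is mounted at the origin on the work surface. World frame = base frame: x ahead of the robot, y to its left, z up, the work surface at z = 0. Lengths are in mm, angles in rad, forces in N, time in s.
With the tool pointing down it reaches from about 350 to 775 mm from the base axis. Payload 3.1 kg.
Tool frame: the origin (TCP) lies at the very end of the fingers, on their centre line; the grasp point (between the pads) lies 19 mm behind it; z points along the fingers, y is the line along which they close (so a half turn about z gives the same grasp; the last joint's range is limited). The gripper opens to 85 mm and grips with 20 to 120 N. Pads are 22 mm wide; open, the fingers measure 114 mm over their backs; the gripper's body (76 mm by 85 mm) begins 54 mm behind the grasp point. The pads swing forward as they close: fully open they stand 13 mm farther back than shut.
Start: joints at [1.201, 0.311, 0.014, 1.512, -0.004, 1.319, -0.027], TCP at [177.112, -520.72, 231.304] pointing down, gripper open.
Joint ranges: [-2.7, 2.7], [-0.3, 1.91], [-1.27, 1.3], [0.12, 2.57], [-1.44, 4.58], [0.2, 2.03], [-3.05, 3.05]. Speed limits (rad/s): [2.79, 2.79, 3.14, 3.14, 3.14, 3.14, 3.14].

## Interface

Orientations are given as [roll, pitch, yaw] about the fixed x, y, z axes, in that order (R = Rz(yaw) Ry(pitch) Rx(roll)).
In Python, from station import env, vision gives the robot as it stands. The module is installed in compiled form; this text tells all that it offers.
- The arm moves only by the shell command python3 -m crank 'ROWS' [FORCE]. ROWS is JSON, a list of rows, each a list of 3 entries, a list of its own where there are three numbers: the finger opening in m, from 0 to 0.0854, then the shift along the tool's x, y, z in m, then the turn, a rotation vector about the tool's x, y, z in rad. In form: [[claw, [tx, ty, tz], [rx, ry, rz]], ...]. A call has exactly 10 rows; each row shifts and turns the commanded pose from where the row before left it, along the tool's axes as they then stand; what a row does not reach is not made up. A row lasts 1/12 s, in which the tool goes at most 41.7 mm and 7.16 degrees, less where a joint would pass 70% of its speed; a pose out of reach is approached as far as the arm can. A call with a gripper value outside its range is refused whole. The fingers move at their own pace and stop on an object; FORCE is the grip in N (left out, the last holds). Time passes only in rows, so rows that do not move let the fingers close, or fill a call up. It gives the time, the measured TCP pose, the force, the opening and the grip force at its end, in the units of the state.
- env.read_state(): the state, without advancing time (a new reading comes with each control period).
- vision.grab_frame(name): name is "side" or "top" or "wrist"; returns the picture (480x640x3 uint8, red, green, blue); there is no depth.
- vision.get_calibration(name): a dict with "fx", "fy", "cx", "cy" (pixels), "R" (3x3) and "t" (3): a world point X has camera coordinates R X + t. Camera axes: x right, y down, z forward; pixel columns grow to the right and rows downward; lengths in mm; the calibration is good to about 2 mm. A picture is of the moment at which its call begins: read the wrist's pose just before it. get_calibration takes no time and is no camera call; for the wrist camera it gives the pose at the moment of the call.
- env.sign_off(): hands the job in; it is judged then, once.
The state is a dict: "time": time; "qpos": joint angles; "joint_vel": joint speeds; "joint_torque": joint torques, N m; "eef_pos": TCP position; "ee_rot": TCP orientation; "ft_force": force on the tool from outside, world axes, zero at the start; "wrist_torque": the same for the moment, N m; "grip_width": finger opening in mm; "finger_force": force on a finger pad.
Only numpy, scipy, OpenCV 4.12 (cv2) and the standard library are available. Lean on these libraries where they do the work, as an engineer would, in place of code of your own. Each camera call takes 0.05 s, during which the arm holds its last target. There are 200 camera calls.

## Task

The filter in the dust box of the bench finishing machine has been cleaned: put the hatch cover back on. Swing the latch lever, which has dropped across the hatch opening, well clear to either side, take the loose cover plate by its handle and seat it fully home, flat on the sloping front with both pins through its holes, then swing the lever back to point straight down the slope over the cover's upper edge. Do not shift the tins, tools, brush and bottle standing about.

Things in the scene. Friction and masses are not known exactly. Their poses are not given: they have to be found in the camera images.
- machine: Bench finishing machine, fixed: blue dust box 334 mm deep (x), 260 mm wide (y); front wall 55 mm high, then a front sloping up at 30 degrees to a deck 150 mm high. Behind, on the deck, motor, brush wheel and sanding drum, up to 325 mm high and 240 mm out to each side, all more than 35 mm behind the origin. Origin on the bench, 134 mm behind the front wall; x to the back, z up; yaw within 0.2 rad.
- hatch: Sloping front face with the hatch opening (84 mm up the slope, 100 mm across). Origin: middle of the opening on the outer face, 97.5 mm above the bench; z = outward normal, 30 degrees from vertical, leaning to the robot; x = up the slope; y across, to the robot's left. Face: x -85 to 105, y -130 to 130 mm. A seated cover has its origin here, z axes alike, its y along this y, either way round.
- pin_left (a point): Foot of the left steel pin, on the hatch face at hatch x = 0, y = +62 mm; the pin stands along hatch z, 8 mm thick, 14 mm high, tapered over its last 5 mm.
- pin_right (a point): Foot of the right pin, the same, at hatch x = 0, y = -62 mm.
- latch (a joint): Steel latch lever, turning about an axis along hatch z at hatch x = 82, y = 0 mm. 0 = straight down the slope (latched); positive swings its free end to hatch -y, negative to +y; stops at +-1.75. Stays where left (friction 0.05 N m). 16 mm wide, 58 mm long, 8 to 12 mm above the face (3 mm over a seated cover); clear of the cover beyond about 1.15 either way. Starts within 0.75 of 0.
- latch_knob (a point): Middle of the black round knob at the lever's free end: 17 mm diameter, axis along hatch z, 44 mm from the lever's axis, from 15 to 42 mm above the hatch face (this point at 29 mm).
- cover: The loose hatch cover: blue sheet-steel plate 110 mm (x) by 150 mm (y), 5 mm thick, 0.25 to 0.5 kg, lying flat on the bench to the left or right of the machine, handle up. Origin: middle of its underside; z up through the plate. Two holes of 12 mm diameter at x = 0, y = -62 and +62 mm. Alike when turned half round.
- cover_grip (a point): Middle of the cover's steel bow handle, 39 mm above the cover's underside: a bar 84 mm long along the cover's y, 12 mm wide (x), 12 mm high (33 to 45 mm above the underside), on a post 8 mm long at each end; free space 28 mm high between bar and plate.
- bottle: White plastic bottle with black cap, 60 mm diameter, 210 mm high, upright close beside the dust box, left or right. Origin under its middle. Leave it.
- wax_tin: Flat round steel tin, 74 mm diameter, 26 mm high, on the bench beside the dust box on the other side. Origin under its middle. Leave it.
- shoe_brush: Shoe brush, wooden back and black bristles, 170 by 55 by 48 mm, long side along its x, on the bench on the other side from the cover. Origin under its middle. Leave it.
- hammer: Cobbler's hammer lying just in front of the dust box, about 240 mm long along its x, head at +x, 110 mm across, up to 30 mm high. Origin under the middle of the handle. Leave it.
- glue_tin: Open steel glue tin, 96 mm diameter, 95 mm high, a brush handle standing out to 125 mm high, near the left or right edge of the bench. Origin under its middle. Leave it.
- tack_dish: Round steel dish of tacks, 110 mm diameter, 30 mm high, near the other edge of the bench. Origin under its middle. Leave it.
- screwdriver: Screwdriver with wooden handle, 200 mm long, lying along its x on the bench close to the cover, 26 mm high. Origin under its middle. Leave it.
Things that resemble listed ones, but are neither listed nor needed, are in the scene too. There is more than one size of the cover; the one meant has the size given above.

How it is judged:
By the outcome, as a careful person would: the job done as asked, in the order asked, and still so for the second after the job is handed in, with the robot touching nothing.
It also fails if it takes over 66 s, if anything falls off the work surface, if the arm or the gripper's body presses on something with over 40 N, if the wrist force passes 120 N, or if a joint passes its speed limit or range.

## Working session

There is one attempt and no reset: what is moved stays moved. The work goes in short steps, Python scripts to look and compute and a shell command to move; the robot and the scene stay as the last step left them, time stands still between calls to the robot, and variables do not carry over. Pictures are saved under pics/ and viewed, at most 12 in all, crops included, and the job is handed in when it is done.

```bash
mkdir -p pics; python3 - <<'E'
from station import env, vision
import cv2
s=env.read_state();print({k:s[k] for k in('time','eef_pos','ee_rot','grip_width','ft_force')})
for n in('side','top','wrist'):
    cv2.imwrite(f'pics/{n}0.png',vision.grab_frame(n)[:,:,::-1]); c=vision.get_calibration(n)
    print(n,c)
E
```

```text
{'time': 0.0, 'eef_pos': array([ 176.83260863, -520.00992836,  230.19134658]), 'ee_rot': array([-3.13916968e+00,  1.28782858e-04,  3.27877482e-01]), 'grip_width': 85.52228328401794, 'ft_force': array([ 0.13977492, -0.05570324,  0.45334517])}
side {'fx': 491.85218019119304, 'fy': 491.85218019119304, 'cx': 318.6804576596318, 'cy': 229.04807047637638, 'R': array([[ 0.99557717, -0.09375677,  0.00598109],
       [-0.05736763, -0.65711839, -0.7516012 ],
       [ 0.07439799,  0.74793388, -0.65959067]]), 't': array([-530.30091046,  104.33659805, 1540.10658415])}
top {'fx': 564.7472955660065, 'fy': 564.7472955660065, 'cx': 307.37617129314475, 'cy': 241.97336459959135, 'R': array([[-0.00420313, -0.99979325,  0.01989443],
       [-0.99756373,  0.00280674, -0.06970451],
       [ 0.06963426, -0.02013894, -0.99736929]]), 't': array([ -20.93157388,  536.46437996, 1674.03929341])}
wrist {'fx': 413.5822583429886, 'fy': 413.5822583429886, 'cx': 320.4900525755396, 'cy': 243.86202395595765, 'R': array([[ 0.32114967, -0.94702522, -0.00247447],
       [-0.91137024, -0.3097667 ,  0.27101453],
       [-0.2574241 , -0.08478107, -0.96257208]]), 't': array([-548.66265303,  -34.11755966,  378.63014845])}
```

View pics/top0.png

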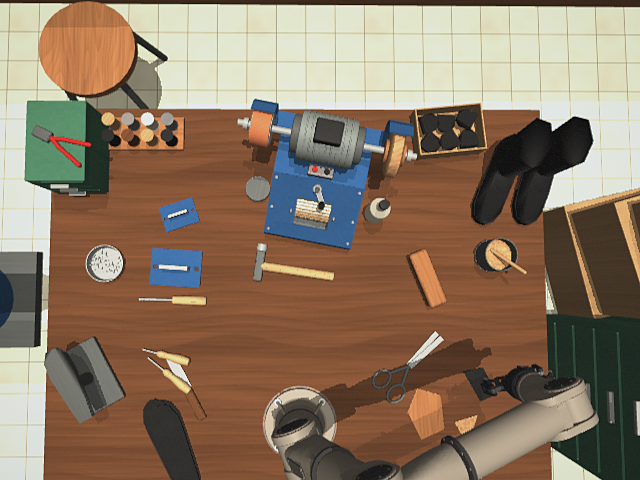

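View pics/side0.png

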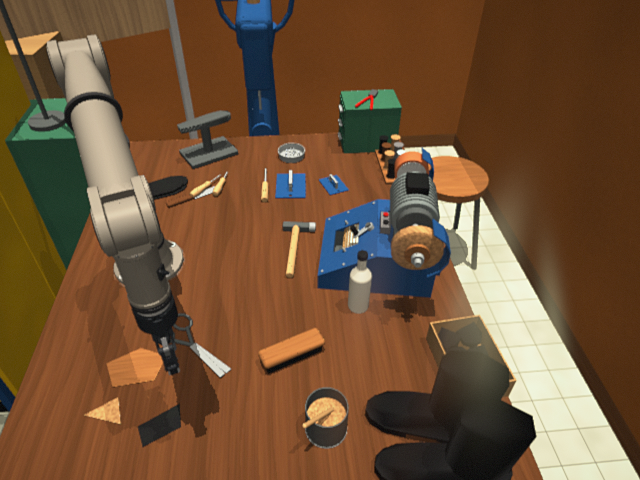

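Top view: two candidate blue plates, one at (176,268), about 51x38 px = 150x112 mm, and one at (179,214), about 36x25 px = 107x75 mm. The first fits 150x110 mm. The screwdriver lies next to it at (172,300), the machine is at (315,200), and the lever knob is near (318,189). I'll confirm in an enlarged crop.

```bash
python3 - <<'E'
import cv2,numpy as np
t=cv2.imread('pics/top0.png')
a=cv2.resize(t[195:315,130:220],(450,600),interpolation=cv2.INTER_CUBIC) #x5
b=cv2.resize(t[170:255,260:368][:,:],(0,0),fx=3.2,fy=3.2,interpolation=cv2.INTER_CUBIC)
s=cv2.imread('pics/side0.png')[195:295,315:405]
s=cv2.resize(s,(0,0),fx=3.2,fy=3.2,interpolation=cv2.INTER_CUBIC)
o=np.zeros((600,800,3),np.uint8);o[:,:450]=a;o[:272,450:795]=b[:272,:345];o[275:595,455:743]=s[:320,:288]
cv2.imwrite('pics/crop1.png',o)
E
```

```text
(no output)
```

View pics/crop1.png

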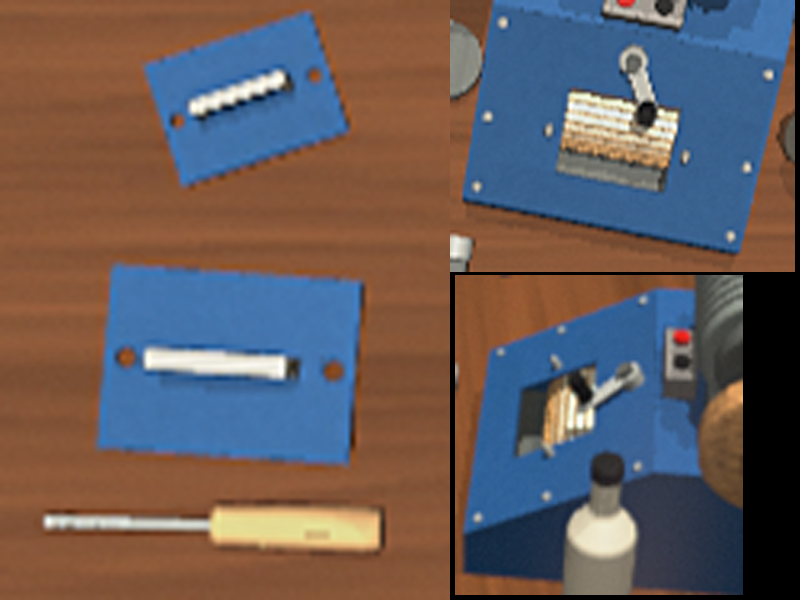

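The crop confirms it: the lower plate, with holes at crop (127,357) and (334,370), is the 150x110 cover. On the machine crop the pivot is at (633,61), the knob at (646,114) swung to hatch -y, and the pins at (549,130) and (685,157).

```bash
cat > h.py <<'E'
import numpy as np
from station import env, vision
from scipy.spatial.transform import Rotation as Ro
def ray(c,u,v):
    R=np.array(c['R']);t=np.array(c['t'])
    return -R.T@t, R.T@np.array([(u-c['cx'])/c['fx'],(v-c['cy'])/c['fy'],1])
def atz(c,u,v,z):
    o,d=ray(c,u,v); return o+d*(z-o[2])/d[2]
def proj(c,X):
    p=np.array(c['R'])@X+c['t']; return np.array([c['fx']*p[0]/p[2]+c['cx'],c['fy']*p[1]/p[2]+c['cy']])
def hatch(yaw,O):
    # columns x,y,z of hatch
    return Ro.from_euler('z',yaw).as_matrix()@Ro.from_euler('y',-np.pi/6).as_matrix(), np.array(O,float)
def tool():
    s=env.read_state(); return np.array(s['eef_pos']),Ro.from_euler('xyz',s['ee_rot']),s
def rel(P,R):
    "shift in current tool axes, then turn (rotvec in tool axes)"
    p,r,s=tool(); return np.round(r.inv().apply(P-p),1), np.round((r.inv()*R).as_rotvec(),4)
E
python3 - <<'E'
from h import *
c=vision.get_calibration('top'); np.set_printoptions(precision=1,suppress=True)
a=atz(c,155.4,266.4,5);b=atz(c,196.8,269,5);print('holes',a,b,np.linalg.norm(a-b),'mid',(a+b)/2)
d=a-b;print('cover y dir',np.arctan2(d[1],d[0]))
l=atz(c,290.9,210.6,103.6);r=atz(c,333.4,219.1,103.6);print('pins',l,r,np.linalg.norm(l-r))
d=l-r;yaw=np.arctan2(-d[0],d[1]);print('yaw',yaw)
n=hatch(yaw,[0,0,0])[0]; O=(l+r)/2-7*n[:,2];print('O',O)
pv=atz(c,317.2,189,97.5+41+10);kn=atz(c,321.3,205.6,97.5+50)
print('piv',n.T@(pv-O),'knob',n.T@(kn-O))
s=vision.get_calibration('side')
for p in([0,62,7],[0,-62,7],[82,0,12],[-85,-130,0]):
    print(proj(c,O+n@p),proj(s,O+n@p))
print([atz(c,u,v,20) for u,v in((258,246),(258,280),(205,300))])
E
```

```text
holes [465.2 432.8   5. ] [457.  309.1   5. ] 123.97994508464022 mid [461.1 371.    5. ]
cover y dir 1.5041872046749842
pins [620.5  25.6 103.6] [595.8 -95.8 103.6] 123.85010323323583
yaw -0.20040626543453785
O [611.6 -35.8  97.5]
piv [81.7  0.5 11.7] knob [ 43.7 -19.7  32.5]
[290.9 210.6] [346.1 220.7]
[333.4 219.1] [343.4 247.9]
[317.4 189. ] [368.5 224.2]
[350.5 248.8] [317.  274.1]
[array([524.7, 124.9,  20. ]), array([423.3, 124.7,  20. ]), array([364.8, 281.4,  20. ])]
```

```bash
cat >> h.py <<'E'
np.set_printoptions(precision=4,suppress=True)
YAW=-0.2004; O0=np.array([611.6,-35.8,97.5])
def HR(theta=None,yaw=None):
    "tool rotation facing hatch: tool x = -lever dir at theta; theta=pi/2 -> tool x = hatch y"
    H,_=hatch(YAW if yaw is None else yaw,O0); th=theta
    X=np.array([np.cos(th),np.sin(th),0]);Z=np.array([0,0,-1.]);Y=np.cross(Z,X)
    return Ro.from_matrix(H@np.column_stack([X,Y,Z]))
def HP(p,O=None): return (O0 if O is None else O)+hatch(YAW,O0)[0]@np.array(p,float)
def knob(th,z): return [82-44*np.cos(th),-44*np.sin(th),z]
def go(P,R=None):
    p,r,s=tool(); R=r if R is None else R
    P=np.array(P,float); a,b=rel(P,R)
    print('first-shift(mm)',a,'turn',b,'| after-turn shift',np.round(R.inv().apply(P-p),1))
E
python3 - <<'E'
from h import *
P=HP(knob(.475,140));print(P)
go([480,-60,300]); go(P,HR(.475))
E
```

```text
[575.3797 -48.9765 240.1791]
first-shift(mm) [ 435.1 -338.2  -69. ] turn [0. 0. 0.] | after-turn shift [ 435.1 -338.2  -69. ]
first-shift(mm) [ 529.  -317.8   -9.2] turn [-0.2535  0.4593  0.0517] | after-turn shift [ 480.3 -361.5  140. ]
```

```bash
python3 -m crank '[[0.05,[0.029,-0.0225,-0.006],[0,0,0]],[0.05,[0.029,-0.0225,-0.006],[0,0,0]],[0.05,[0.029,-0.0225,-0.006],[0,0,0]],[0.05,[0.029,-0.0225,-0.006],[0,0,0]],[0.05,[0.029,-0.0225,-0.006],[0,0,0]],[0.05,[0.029,-0.0225,-0.006],[0,0,0]],[0.05,[0.029,-0.0225,-0.006],[0,0,0]],[0.05,[0.029,-0.0225,-0.006],[0,0,0]],[0.05,[0.029,-0.0225,-0.006],[0,0,0]],[0.05,[0.029,-0.0225,-0.006],[0,0,0]]]' 30
python3 - <<'E'
from h import *
go(HP(knob(.475,140)),HR(.475))
E
```

```text
time: 0.98
eef_pos: [379.6, -212.6, 291.5]
ee_rot: [3.141, 0.0, 0.328]
ft_force: [-0.2, -0.6, 0.3]
grip_width: 50.0
finger_force: 0.0
first-shift(mm) [238.  -91.9  51.2] turn [-0.2516  0.4595  0.0519] | after-turn shift [ 191.  -125.9  124.1]
```

```bash
python3 -m crank '[[0.05,[0.036,-0.014,-0.005],[0,0,0]],[0.05,[0.036,-0.014,-0.005],[0,0,0]],[0.05,[0.036,-0.014,-0.005],[0,0,0]],[0.05,[0.036,-0.014,-0.005],[0,0,0]],[0.05,[0.036,-0.014,-0.005],[0,0,0]],[0.05,[0,0,0],[-0.0503,0.0919,0.0104]],[0.05,[0,0,0],[-0.0503,0.0919,0.0104]],[0.05,[0,0,0],[-0.0503,0.0919,0.0104]],[0.05,[0,0,0],[-0.0503,0.0919,0.0104]],[0.05,[0,0,0],[-0.0503,0.0919,0.0104]]]'
python3 - <<'E'
from h import *
import cv2
go(HP(knob(.475,140)),HR(.475))
c=vision.get_calibration('wrist');cv2.imwrite('pics/w1.png',vision.grab_frame('wrist')[:,:,::-1])
for p in([0,62,0],[0,62,14],[0,-62,0],[0,-62,14],[82,0,12],knob(.475,42)): print(p,proj(c,HP(p)))
E
```

```text
time: 1.82
eef_pos: [527.2, -90.0, 316.5]
ee_rot: [2.881, -0.466, 0.336]
ft_force: [-0.0, 0.2, -0.2]
grip_width: 49.7
finger_force: 0.0
first-shift(mm) [ 18.4 -46.5  85.6] turn [ 0.0021 -0.0049 -0.0005] | after-turn shift [ 18.9 -46.3  85.6]
[0, 62, 0] [163.9955 187.9497]
[0, 62, 14] [158.0608 190.1785]
[0, -62, 0] [289.5078 249.0274]
[0, -62, 14] [288.4061 253.3963]
[82, 0, 12] [264.6921 136.1665]
[np.float64(42.8711202485806), np.float64(-20.12289167587404), 42] [261.9124 194.2721]
```

View pics/w1.png

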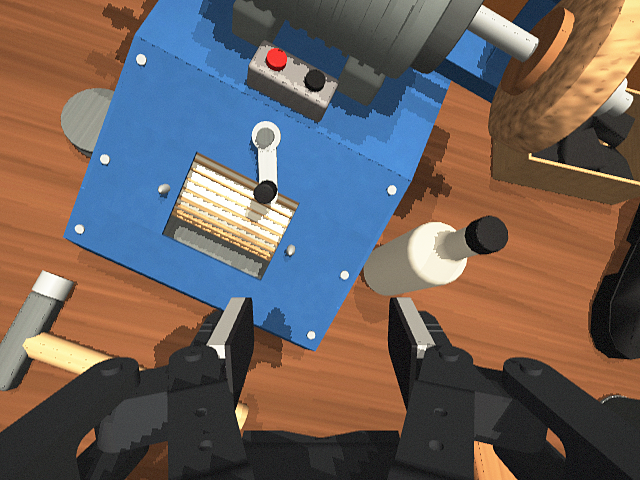

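Wrist view: pins at (164,189) and (291,250), pivot at (265,136), knob at (264,190). All lie within about 3 px of the prediction, so the hatch estimate is good. Next I descend over the knob.

```bash
python3 -m crank '[[0.05,[0.0063,-0.0155,0.0285],[0,0,0]],[0.05,[0.0063,-0.0155,0.0285],[0,0,0]],[0.05,[0.0063,-0.0155,0.0285],[0,0,0]],[0.05,[0,0,0.022],[0,0,0]],[0.05,[0,0,0.022],[0,0,0]],[0.05,[0,0,0.022],[0,0,0]],[0.05,[0,0,0.022],[0,0,0]],[0.05,[0,0,0.022],[0,0,0]],[0.05,[0,0,0.008],[0,0,0]],[0.05,[0,0,0],[0,0,0]]]' 
python3 - <<'E'
from h import *
p,r,s=tool(); print(hatch(YAW,O0)[0].T@(p-O0)); go(HP(knob(.475,17)),HR(.475))
E
python3 -m crank '[[0,[0,0,0],[0,0,0]],[0,[0,0,0],[0,0,0]],[0,[0,0,0],[0,0,0]],[0,[0,0,0],[0,0,0]],[0,[0,0,0],[0,0,0]],[0,[0,0,0],[0,0,0]],[0,[0,0,0],[0,0,0]],[0,[0,0,0],[0,0,0]],[0,[0,0,0],[0,0,0]],[0,[0,0,0],[0,0,0]]]' 25
```

```text
time: 2.7
eef_pos: [632.4, -61.0, 135.0]
ee_rot: [2.886, -0.456, 0.334]
ft_force: [0.2, -0.1, -0.5]
grip_width: 50.0
finger_force: 0.0
[ 40.7683 -20.5272  19.768 ]
first-shift(mm) [2.1 0.6 2.8] turn [-0.002   0.0051 -0.0004] | after-turn shift [2.1 0.6 2.8]
time: 3.53
eef_pos: [633.6, -60.5, 139.6]
ee_rot: [2.882, -0.463, 0.336]
ft_force: [-4.5, -0.1, 6.2]
grip_width: 15.8
finger_force: 25.3
```

```bash
python3 -m crank '[[0,[0.0002,0.0042,-0.002],[0,0,-0.096]],[0,[0.0002,0.0042,-0.001],[0,0,-0.096]],[0,[0.0002,0.0042,0],[0,0,-0.096]],[0,[0.0002,0.0042,0],[0,0,-0.096]],[0,[0.0002,0.0042,0],[0,0,-0.096]],[0,[0.0002,0.0042,0],[0,0,-0.096]],[0,[0.0002,0.0042,0],[0,0,-0.096]],[0,[0.0002,0.0042,0],[0,0,-0.096]],[0,[0.0002,0.0042,0],[0,0,-0.096]],[0,[0.0002,0.0042,0],[0,0,-0.096]]]' 
python3 - <<'E'
from h import *
p,r,s=tool(); h=hatch(YAW,O0)[0].T@(p-O0);print(h,np.arctan2(-h[1],82-h[0]))
E
python3 -m crank '[[0.04,[0,0,0],[0,0,0]],[0.04,[0,0,0],[0,0,0]],[0.04,[0,0,0],[0,0,0]],[0.04,[0,0,0],[0,0,0]],[0.04,[0,0,-0.02],[0,0,0]],[0.04,[0,0,-0.03],[0,0,0]],[0.04,[0,0,-0.03],[0,0,0]],[0.04,[0,0,-0.03],[0,0,0]],[0.04,[0,0,-0.03],[0,0,0]],[0.04,[0,0,-0.03],[0,0,0]]]'
python3 - <<'E'
from h import *
import cv2
H=hatch(YAW,O0)[0]
c=vision.get_calibration('wrist');cv2.imwrite('pics/w2.png',vision.grab_frame('wrist')[:,:,::-1])
for p in([0,62,0],[0,62,14],[0,-62,0],[0,-62,14],[82,0,12],knob(1.42,42)): print(p,proj(c,HP(p)))
p,r,s=tool();print(s['time'],H.T@(p-O0)); print(s['qpos'])
E
```

```text
time: 4.37
eef_pos: [655.3, -88.9, 155.7]
ee_rot: [2.622, -0.068, 1.256]
ft_force: [8.5, -0.5, -10.2]
grip_width: 15.6
finger_force: 26.2
[ 75.3948 -43.3634  23.7181] 1.4196366423620728
time: 5.2
eef_pos: [570.5, -70.9, 305.0]
ee_rot: [2.622, -0.068, 1.254]
ft_force: [0.4, -1.8, 0.5]
grip_width: 39.8
finger_force: 0.0
[0, 62, 0] [206.2262  94.6949]
[0, 62, 14] [201.1629  93.2336]
[0, -62, 0] [236.6956 247.6876]
[0, -62, 14] [233.3411 252.459 ]
[82, 0, 12] [322.4227 162.2733]
[np.float64(75.39007932388583), np.float64(-43.50067756547567), 42] [321.5818 226.3848]
5.25 [ 79.6782 -41.3433 201.4974]
[ 0.9599 -0.0102 -0.8986  1.8114  0.0907  0.8096 -0.3186]
```

View pics/w2.png

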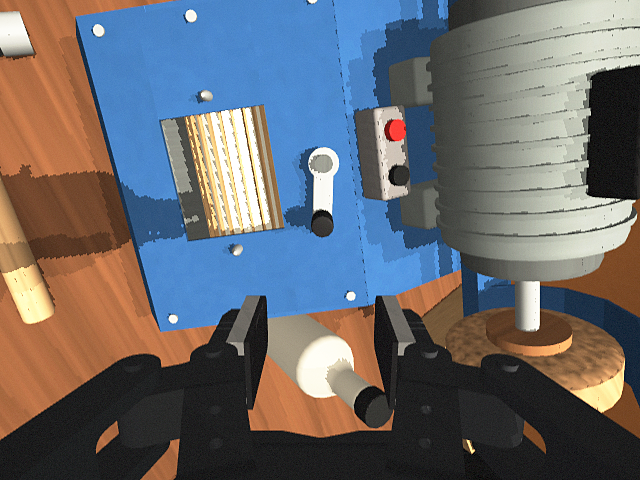

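The lever knob now shows at (322,222) with the pivot at (322,162), so it lies across the slope at about 1.45. The pins are within about 1 mm of the model. Now to the cover.

```bash
python3 - <<'E'
from h import *
go([461,371,200],Ro.from_euler('xyz',[np.pi,0,1.504]))
E
```

```text
first-shift(mm) [ 376.7 -278.3   -4.6] turn [ 0.5353  0.0023 -0.2597] | after-turn shift [ 432.6 -140.4  111.8]
```

```bash
python3 -m crank '[[0.06,[0.03,-0.0222,0],[0,0,0]],[0.06,[0.03,-0.0222,0],[0,0,0]],[0.06,[0.03,-0.0222,0],[0,0,0]],[0.06,[0.03,-0.0222,0],[0,0,0]],[0.06,[0.03,-0.0222,0],[0,0,0]],[0.06,[0.03,-0.0222,0],[0,0,0]],[0.06,[0.03,-0.0222,0],[0,0,0]],[0.06,[0.03,-0.0222,0],[0,0,0]],[0.06,[0.03,-0.0222,0],[0,0,0]],[0.06,[0.03,-0.0222,0],[0,0,0]]]' 
python3 - <<'E'
from h import *
go([461,371,200],Ro.from_euler('xyz',[np.pi,0,1.504]))
E
```

```text
time: 6.08
eef_pos: [484.5, 278.7, 214.6]
ee_rot: [2.621, -0.068, 1.252]
ft_force: [0.4, -0.7, 0.6]
grip_width: 59.5
finger_force: 0.0
first-shift(mm) [ 79.1 -54.4  -8.1] turn [ 0.5259 -0.0006 -0.2636] | after-turn shift [ 90.5 -29.6  14.6]
```

```bash
python3 -m crank '[[0.06,[0.0,0,0],[0.105,0,-0.0527]],[0.06,[0.0,0,0],[0.105,0,-0.0527]],[0.06,[0.0,0,0],[0.105,0,-0.0527]],[0.06,[0.0,0,0],[0.105,0,-0.0527]],[0.06,[0.0,0,0],[0.105,0,-0.0527]],[0.06,[0.03,-0.01,0],[0,0,0]],[0.06,[0.03,-0.01,0],[0,0,0]],[0.06,[0.03,-0.01,0],[0,0,0]],[0.06,[0,0,0],[0,0,0]],[0.06,[0,0,0],[0,0,0]]]' 
python3 - <<'E'
from h import *
import cv2
go([461,371,20],Ro.from_euler('xyz',[np.pi,0,1.504]))
c=vision.get_calibration('wrist');cv2.imwrite('pics/w3.png',vision.grab_frame('wrist')[:,:,::-1])
C=Ro.from_euler('z',1.504-np.pi/2)
for p in([0,62,5],[0,-62,5],[0,-38,45],[0,38,45]): print(p,proj(c,C.apply(p)+[461.1,371,0]))
E
```

```text
time: 6.92
eef_pos: [458.8, 371.8, 215.2]
ee_rot: [-3.141, -0.002, 1.51]
ft_force: [0.5, 0.2, 0.6]
grip_width: 60.0
finger_force: 0.0
first-shift(mm) [ -1.    2.3 195.2] turn [-0.0005 -0.0017  0.0062] | after-turn shift [ -0.7   2.2 195.2]
[0, 62, 5] [323.3929 137.7973]
[0, -62, 5] [322.419  279.1065]
[0, -38, 45] [322.7826 268.3803]
[0, 38, 45] [323.4655 172.0754]
```

View pics/w3.png

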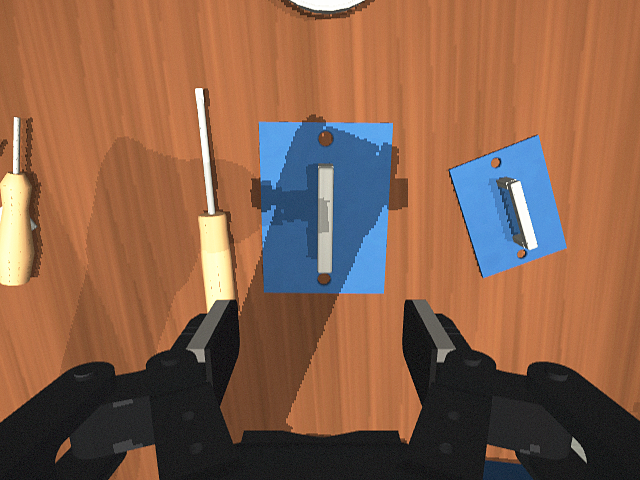

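Holes at (326,138) and (324,280), handle along u≈325. The cover sits about 2 mm further in +x than estimated. Descend and grip.

```bash
python3 -m crank '[[0.06,[-0.001,0.004,0.02],[0,0,0]],[0.06,[0,0,0.025],[0,0,0]],[0.06,[0,0,0.025],[0,0,0]],[0.06,[0,0,0.025],[0,0,0]],[0.06,[0,0,0.025],[0,0,0]],[0.06,[0,0,0.025],[0,0,0]],[0.06,[0,0,0.02],[0,0,0]],[0.06,[0,0,0.015],[0,0,0]],[0.06,[0,0,0.013],[0,0,0]],[0.06,[0,0,0],[0,0,0]]]' 
python3 -m crank '[[0,[0,0,0],[0,0,0]],[0,[0,0,0],[0,0,0]],[0,[0,0,0],[0,0,0]],[0,[0,0,0],[0,0,0]],[0,[0,0,0],[0,0,0]],[0,[0,0,0],[0,0,0]],[0,[0,0,0],[0,0,0]],[0,[0,0,0],[0,0,0]],[0,[0,0,0],[0,0,0]],[0,[0,0,0],[0,0,0]]]' 80
```

```text
time: 7.8
eef_pos: [464.6, 365.2, 19.5]
ee_rot: [-3.139, 0.003, 1.503]
ft_force: [-0.1, -0.4, -0.2]
grip_width: 59.9
finger_force: 0.0
time: 8.63
eef_pos: [464.6, 368.9, 23.9]
ee_rot: [3.141, -0.002, 1.505]
ft_force: [-2.4, -0.1, 6.2]
grip_width: 10.0
finger_force: 79.3
```

```bash
python3 -m crank '[[0,[0,0,-0.005],[0,0,0]],[0,[0,0,-0.01],[0,0,0]],[0,[0,0,-0.02],[0,0,0]],[0,[0,0,-0.03],[0,0,0]],[0,[0,0,-0.035],[0,0,0]],[0,[0,0,-0.035],[0,0,0]],[0,[0,0,-0.035],[0,0,0]],[0,[0,0,-0.035],[0,0,0]],[0,[0,0,-0.035],[0,0,0]],[0,[0,0,-0.02],[0,0,0]]]' 
python3 - <<'E'
from h import *
import cv2
p,r,s=tool();print(s['time'],p,s['ee_rot'],s['grip_width'],s['ft_force'],s['wrist_torque'])
c=vision.get_calibration('wrist');cv2.imwrite('pics/w4.png',vision.grab_frame('wrist')[:,:,::-1])
# nominal: bar middle at grasp point
for q in([62,0,15],[-62,0,15],[75,55,15],[75,-55,15],[-75,55,15]): print(q,proj(c,p+r.apply(q)))
go(HP([0,0,150]),HR(np.pi/2))
E
```

```text
time: 9.47
eef_pos: [465.3, 368.5, 286.9]
ee_rot: [3.138, -0.005, 1.505]
ft_force: [0.0, 0.2, -3.7]
grip_width: 10.3
finger_force: 78.3
9.4667 [465.279  368.5331 286.8778] [ 3.1382 -0.0048  1.5045] 10.326854922344044 [ 0.0404  0.2297 -3.6987] [ 0.1099 -0.0748 -0.0073]
[62, 0, 15] [319.0236 147.1851]
[-62, 0, 15] [319.5366 429.4447]
[75, 55, 15] [471.2502 110.1163]
[75, -55, 15] [166.7631 110.4147]
[-75, 55, 15] [439.3815 453.2431]
first-shift(mm) [-385.8   97.7   59.7] turn [-0.5167 -0.0445  0.1282] | after-turn shift [-368.7   97.4  128.5]
```

View pics/w4.png

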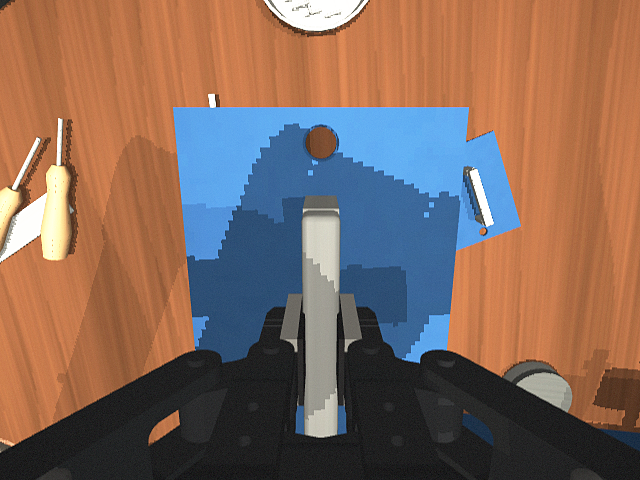

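Wrist view: the cover is level in the grip, with its hole at (321,142) and far corners at (174,107) and (469,107). I'll fit the in-hand offset from these.

```bash
cat >> h.py <<'E'
E
python3 - <<'E'
from h import *
from scipy.optimize import least_squares
c=vision.get_calibration('wrist');p,r,s=tool()
pts=np.array([[62,0],[75,55],[75,-55]]);px=np.array([[321,142.5],[469,107],[174,107]])
def f(v):
    dx,dy,d,rz=v;R=Ro.from_euler('z',rz)
    return np.concatenate([proj(c,p+r.apply(R.apply([a+0,b,0])+[dx,dy,d]))-q for (a,b),q in zip(pts,px)])
o=least_squares(f,[0,0,19,0]);print(o.x,o.fun)
E
```

```text
[ 1.392   0.7937 20.4268  0.0011] [ 0.2995  0.2439 -0.1753 -0.0997 -0.1175 -0.1387]
```

```bash
python3 -m crank '[[0,[-0.02,0.001,0],[0,0,0]],[0,[-0.036,0.001,0],[0,0,0]],[0,[-0.036,0.001,0],[0,0,0]],[0,[-0.036,0.001,0],[0,0,0]],[0,[-0.036,0.001,0],[0,0,0]],[0,[-0.036,0.001,0],[0,0,0]],[0,[-0.036,0.001,0],[0,0,0]],[0,[-0.036,0.001,0],[0,0,0]],[0,[-0.036,0.001,0],[0,0,0]],[0,[-0.036,0.001,0],[0,0,0]]]' 
python3 - <<'E'
from h import *
go(HP([0.4,-2.7,90]),HR(np.pi/2))
E
```

```text
time: 10.35
eef_pos: [450.9, 21.6, 281.1]
ee_rot: [-3.14, 0.001, 1.505]
ft_force: [1.1, 0.4, -3.9]
grip_width: 10.3
finger_force: 78.3
first-shift(mm) [-43.3 119.7 105.3] turn [-0.5242 -0.034   0.1315] | after-turn shift [-27.   54.9 153.4]
```

```bash
python3 -m crank '[[0,[0,0,0],[-0.105,-0.0068,0.0263]],[0,[0,0,0],[-0.105,-0.0068,0.0263]],[0,[0,0,0],[-0.105,-0.0068,0.0263]],[0,[0,0,0],[-0.105,-0.0068,0.0263]],[0,[0,0,0],[-0.105,-0.0068,0.0263]],[0,[-0.005,0.011,0.026],[0,0,0]],[0,[-0.006,0.011,0.026],[0,0,0]],[0,[-0.006,0.011,0.026],[0,0,0]],[0,[-0.005,0.011,0.026],[0,0,0]],[0,[-0.005,0.011,0.026],[0,0,0]]]' 
python3 - <<'E'
from h import *
go(HP([0.4,-2.7,50]),HR(np.pi/2))
E
```

```text
time: 11.18
eef_pos: [544.8, -20.6, 182.4]
ee_rot: [2.733, 0.009, 1.398]
ft_force: [-1.2, -2.0, -1.6]
grip_width: 10.5
finger_force: 78.7
first-shift(mm) [-5.1 23.6 55.4] turn [-0.115  -0.0048  0.0287] | after-turn shift [-4.3 17.2 57.8]
```

```bash
python3 -m crank '[[0,[0,0,0],[-0.057,-0.0024,0.0144]],[0,[0,0,0],[-0.057,-0.0024,0.0144]],[0,[-0.0015,0.006,0],[0,0,0]],[0,[-0.0015,0.006,0],[0,0,0]],[0,[-0.0013,0.005,0],[0,0,0]],[0,[0,0,0.006],[0,0,0]],[0,[0,0,0.006],[0,0,0]],[0,[0,0,0.006],[0,0,0]],[0,[0,0,0],[0,0,0]],[0,[0,0,0],[0,0,0]]]' 
python3 - <<'E'
from h import *
go(HP([0.4,-2.7,50]),HR(np.pi/2))
import cv2
p,r,s=tool();print(hatch(YAW,O0)[0].T@(p-O0))
c=vision.get_calibration('wrist');cv2.imwrite('pics/w5.png',vision.grab_frame('wrist')[:,:,::-1])
for q in([0,62,0],[0,62,14],[0,-62,0],[82,0,12]): print(q,proj(c,HP(q)))
print('hole',proj(c,p+r.apply([63.4,.8,20.4])))
E
```

```text
time: 12.02
eef_pos: [569.3, -29.8, 179.2]
ee_rot: [2.614, -0.001, 1.369]
ft_force: [0.4, 0.5, -3.2]
grip_width: 10.1
finger_force: 79.0
first-shift(mm) [-0.2 -3.7 42.1] turn [ 0.0036 -0.0004 -0.0017] | after-turn shift [-0.2 -3.6 42.1]
[ 3.9575 -2.5301 92.064 ]
[0, 62, 0] [312.4269 136.0217]
[0, 62, 14] [311.9939 136.5468]
[0, -62, 0] [314.009  340.0216]
[82, 0, 12] [459.4081 250.4092]
hole [322.4282 142.6655]
```

View pics/w5.png

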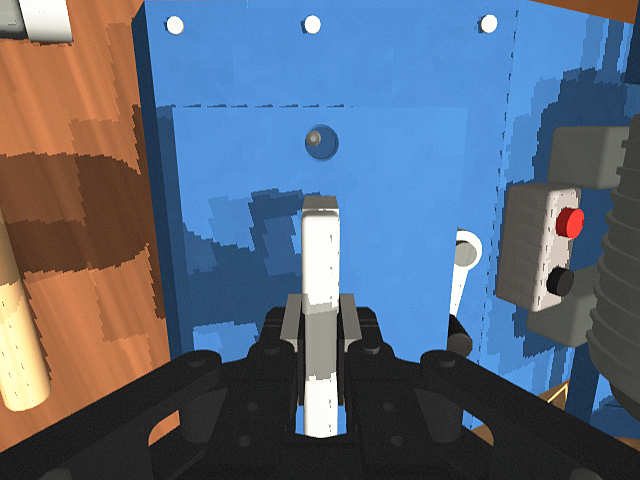

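Through the hole I can see the pin at (314,139), with the hole centre at (321,142). That confirms the (+1.2,-1.4) mm pin offset already allowed for. Remaining correction is -3.7 mm in tool y, then down.

```bash
python3 -m crank '[[0,[-0.0002,-0.0036,0],[0.0036,0,-0.0017]],[0,[0,0,0.008],[0,0,0]],[0,[0,0,0.008],[0,0,0]],[0,[0,0,0.008],[0,0,0]],[0,[0,0,0.008],[0,0,0]],[0,[0,0,0.007],[0,0,0]],[0,[0,0,0.005],[0,0,0]],[0,[0,0,0],[0,0,0]],[0,[0,0,0],[0,0,0]],[0,[0,0,0],[0,0,0]]]' 
python3 - <<'E'
from h import *
go(HP([0.4,-2.7,24.5]),HR(np.pi/2))
import cv2
p,r,s=tool();print(hatch(YAW,O0)[0].T@(p-O0))
f=vision.grab_frame('wrist')[80:200,250:400,::-1]
cv2.imwrite('pics/w6.png',cv2.resize(f,(750,600),interpolation=cv2.INTER_CUBIC))
E
```

```text
time: 12.9
eef_pos: [586.6, -33.1, 138.1]
ee_rot: [2.619, -0.0, 1.371]
ft_force: [0.1, -0.3, -3.6]
grip_width: 10.2
finger_force: 78.9
first-shift(mm) [-0.4  1.8 23.2] turn [-0.0015 -0.0009  0.0005] | after-turn shift [-0.3  1.8 23.2]
[-1.3899 -2.3688 47.727 ]
```

View pics/w6.png

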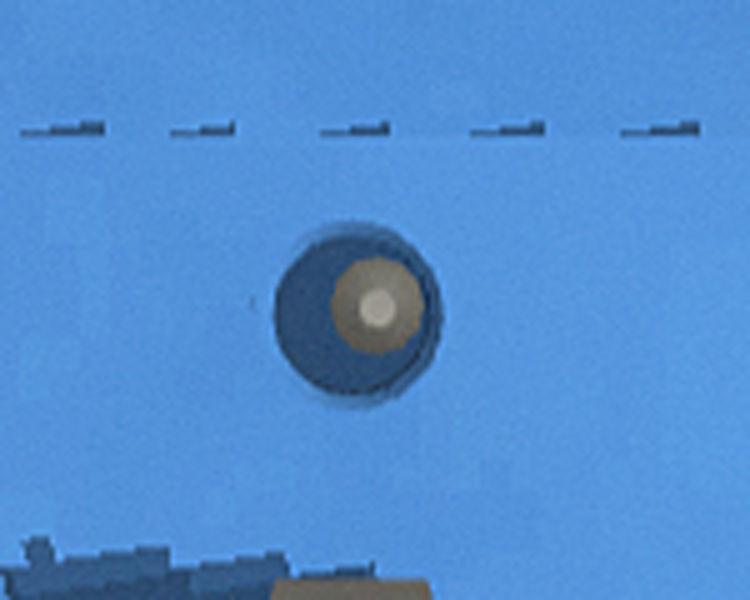

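Enlarged crop: the pin at (377,307) is about 1.7 mm right of the hole centre (357,313), matching the pose readout of +1.8 mm in tool y. Correct and seat.

```bash
python3 -m crank '[[0,[0,0.0017,0],[0,0,0]],[0,[0,0,0.002],[0,0,0]],[0,[0,0,0.003],[0,0,0]],[0,[0,0,0.003],[0,0,0]],[0,[0,0,0.003],[0,0,0]],[0,[0,0,0.003],[0,0,0]],[0,[0,0,0.002],[0,0,0]],[0,[0,0,0.002],[0,0,0]],[0,[0,0,0],[0,0,0]],[0,[0,0,0],[0,0,0]]]' 
python3 - <<'E'
from h import *
go(HP([0.4,-2.7,24.5]),HR(np.pi/2))
E
```

```text
time: 13.78
eef_pos: [596.6, -35.2, 122.6]
ee_rot: [2.621, -0.0, 1.371]
ft_force: [0.0, -0.1, -3.8]
grip_width: 10.0
finger_force: 79.0
first-shift(mm) [-0.3  0.7  4.7] turn [-0.0026 -0.0009  0.0007] | after-turn shift [-0.3  0.7  4.7]
```

```bash
python3 -m crank '[[0,[0,0.0005,0.001],[-0.0026,0,0]],[0,[0,0,0.001],[0,0,0]],[0,[0,0,0.001],[0,0,0]],[0,[0,0,0.001],[0,0,0]],[0,[0,0,0.001],[0,0,0]],[0,[0,0,0.0005],[0,0,0]],[0,[0,0,0.0005],[0,0,0]],[0,[0,0,0],[0,0,0]],[0,[0,0,0],[0,0,0]],[0,[0,0,0],[0,0,0]]]' 
python3 - <<'E'
from h import *
go(HP([0.4,-2.7,24.5]),HR(np.pi/2));p,r,s=tool();print('tool force',r.inv().apply(s['ft_force']),s['wrist_torque'])
E
```

```text
time: 14.62
eef_pos: [599.8, -36.2, 117.9]
ee_rot: [2.618, 0.0, 1.371]
ft_force: [-4.6, -1.0, 0.7]
grip_width: 10.2
finger_force: 79.7
first-shift(mm) [ 0.   0.2 -1.1] turn [ 0.0002 -0.0002  0.0006] | after-turn shift [ 0.   0.2 -1.1]
tool force [-1.8943 -3.381  -2.7228] [ 0.1148  1.2141 -0.0643]
```

```bash
python3 -m crank '[[0,[0,0,0.0005],[0,0,0]],[0,[0,0,0.0005],[0,0,0]],[0,[0,0,0.0005],[0,0,0]],[0,[0,0,0.0005],[0,0,0]],[0,[0,0,0],[0,0,0]],[0,[0,0,0],[0,0,0]],[0,[0,0,0],[0,0,0]],[0,[0,0,0],[0,0,0]],[0,[0,0,0],[0,0,0]],[0,[0,0,0],[0,0,0]]]' 
python3 - <<'E'
from h import *
go(HP([0.4,-2.7,24.5]),HR(np.pi/2));p,r,s=tool();print('tool force',r.inv().apply(s['ft_force']),r.inv().apply(s['wrist_torque']))
import cv2
f=vision.grab_frame('wrist')[80:380,150:510,::-1]
cv2.imwrite('pics/w7.png',cv2.resize(f,None,fx=2,fy=2,interpolation=cv2.INTER_CUBIC))
E
```

```text
time: 15.45
eef_pos: [599.8, -36.2, 117.8]
ee_rot: [2.617, 0.004, 1.371]
ft_force: [-21.1, 1.0, 20.5]
grip_width: 10.2
finger_force: 83.4
first-shift(mm) [ 0.   0.2 -1.2] turn [0.0009 0.0031 0.0021] | after-turn shift [ 0.   0.2 -1.2]
tool force [ -3.2482  -7.8244 -28.199 ] [ 2.2092 -0.5893  0.0763]
```

View pics/w7.png

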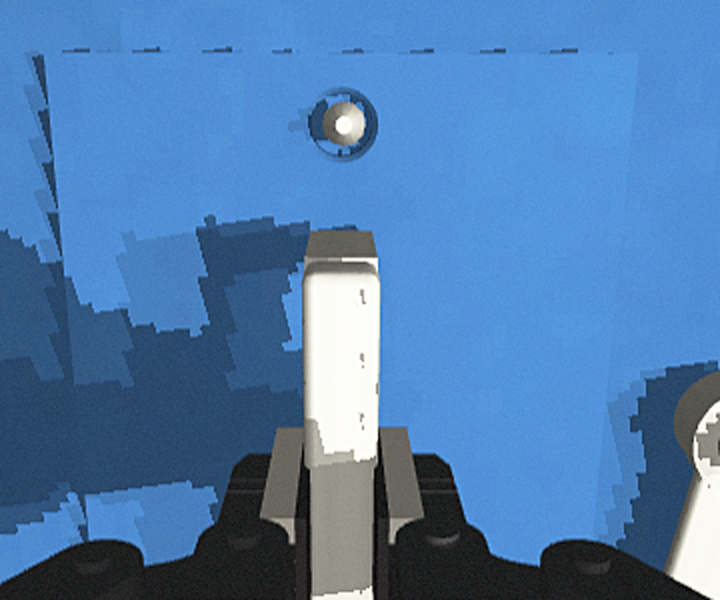

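The left pin stands centred in its hole at (343,125), the cover edges lie flat, and the push reached 28 N without further travel, so the cover is home. Release and retreat.

```bash
python3 -m crank '[[0,[0,0,-0.001],[0,0,0]],[0.035,[0,0,0],[0,0,0]],[0.035,[0,0,0],[0,0,0]],[0.035,[0,0,0],[0,0,0]],[0.035,[0,0,0],[0,0,0]],[0.035,[0,0,-0.01],[0,0,0]],[0.035,[0,0,-0.02],[0,0,0]],[0.035,[0,0,-0.03],[0,0,0]],[0.035,[0,0,-0.03],[0,0,0]],[0.035,[0,0,-0.02],[0,0,0]]]' 
python3 - <<'E'
from h import *
import cv2
H=hatch(YAW,O0)[0]
p,r,s=tool();print(H.T@(p-O0))
c=vision.get_calibration('wrist');cv2.imwrite('pics/w8.png',vision.grab_frame('wrist')[:,:,::-1])
print([proj(c,HP(q)) for q in (knob(1.42,42),knob(1.52,42),[0,62,14],[0,-62,14],[55,75,5],[55,-75,5],[-55,75,5])])
go(HP(knob(1.42,120)),HR(1.42))
E
```

```text
time: 16.33
eef_pos: [547.0, -23.7, 214.0]
ee_rot: [2.616, -0.001, 1.374]
ft_force: [-1.2, -0.6, 2.0]
grip_width: 35.1
finger_force: 0.0
[  1.3526  -1.0429 133.7363]
[array([440.3145, 315.9431]), array([447.3494, 316.6055]), array([318.1729, 138.1743]), array([318.1978, 322.7229]), array([406.1263, 116.5415]), array([394.326, 333.55 ]), array([230.2662, 116.2839])]
first-shift(mm) [-43.1  71.4  16.6] turn [ 0.0076 -0.001   0.154 ] | after-turn shift [-31.6  77.3  16.1]
```

View pics/w8.png

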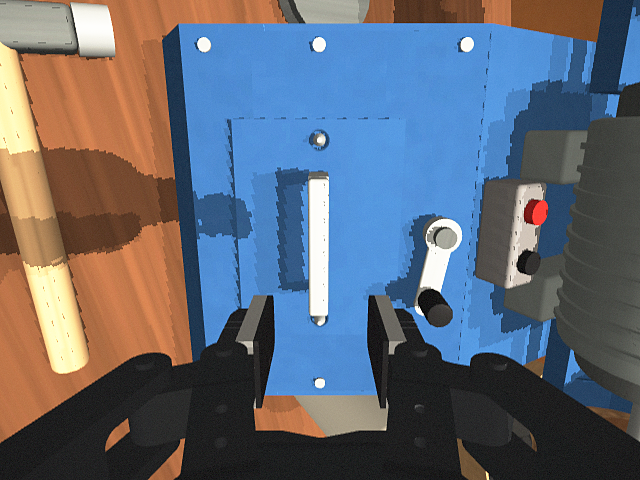

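Wrist view: both pins are through the holes at (319,140) and (320,321), the cover lies square, and the knob is at (440,315) as predicted for 1.42. Now re-grip the knob.

```bash
python3 -m crank '[[0.035,[0,0,0],[0,0,0.077]],[0.035,[0,0,0],[0,0,0.077]],[0.035,[-0.0105,0.0257,0.01],[0,0,0]],[0.035,[-0.0105,0.0257,0.01],[0,0,0]],[0.035,[-0.0105,0.0257,0.01],[0,0,0]],[0.035,[0,0,0.02],[0,0,0]],[0.035,[0,0,0.02],[0,0,0]],[0.035,[0,0,0.015],[0,0,0]],[0.035,[0,0,0.01],[0,0,0]],[0.035,[0,0,0],[0,0,0]]]' 
python3 - <<'E'
from h import *
p,r,s=tool(); print(hatch(YAW,O0)[0].T@(p-O0)); go(HP(knob(1.42,22)),HR(1.42))
E
```

```text
time: 17.22
eef_pos: [644.6, -89.4, 162.4]
ee_rot: [2.627, -0.077, 1.237]
ft_force: [-0.7, -0.6, -0.4]
grip_width: 35.4
finger_force: 0.0
[ 69.6992 -45.9276  34.6839]
first-shift(mm) [ 3.3  5.3 12.7] turn [-0.0043 -0.0005 -0.0034] | after-turn shift [ 3.3  5.3 12.7]
```

```bash
python3 -m crank '[[0.035,[0.002,0.0055,0],[0,0,0]],[0.035,[0,0,0.006],[0,0,0]],[0.035,[0,0,0.005],[0,0,0]],[0,[0,0,0],[0,0,0]],[0,[0,0,0],[0,0,0]],[0,[0,0,0],[0,0,0]],[0,[0,0,0],[0,0,0]],[0,[0,0,0],[0,0,0]],[0,[0,0,0],[0,0,0]],[0,[0,0,0],[0,0,0]]]' 25
python3 - <<'E'
from h import *
p,r,s=tool(); h=hatch(YAW,O0)[0].T@(p-O0);print(h,np.arctan2(-h[1]-1.3,83.2-h[0])); go(HP(knob(0,23))+hatch(YAW,O0)[0]@[1.2,-1.3,0],HR(0))
E
```

```text
time: 18.05
eef_pos: [655.3, -90.3, 158.8]
ee_rot: [2.623, -0.077, 1.237]
ft_force: [-0.1, -0.3, -1.7]
grip_width: 15.6
finger_force: 24.4
[ 77.0962 -44.6981  26.2793] 1.431066264079335
first-shift(mm) [ 37.1 -44.1   3.3] turn [-0.0003  0.0002  1.4172] | after-turn shift [-37.9 -43.4   3.3]
```

```bash
python3 -m crank '[[0,[0.0002,-0.0044,0],[0,0,0.1]],[0,[0.0002,-0.0044,0],[0,0,0.1]],[0,[0.0002,-0.0044,0],[0,0,0.1]],[0,[0.0002,-0.0044,0],[0,0,0.1]],[0,[0.0002,-0.0044,0],[0,0,0.1]],[0,[0.0002,-0.0044,0],[0,0,0.1]],[0,[0.0002,-0.0044,0],[0,0,0.1]],[0,[0.0002,-0.0044,0],[0,0,0.1]],[0,[0.0002,-0.0044,0],[0,0,0.1]],[0,[0.0002,-0.0044,0],[0,0,0.1]]]'
python3 - <<'E'
from h import *
p,r,s=tool(); h=hatch(YAW,O0)[0].T@(p-O0);print(h,np.arctan2(-h[1]-1.3,83.2-h[0])); go(HP(knob(0,25))+hatch(YAW,O0)[0]@[1.2,-1.3,0],HR(0))
E
```

```text
time: 18.88
eef_pos: [631.2, -59.8, 141.7]
ee_rot: [2.914, -0.474, 0.267]
ft_force: [-1.6, -1.4, -1.2]
grip_width: 15.4
finger_force: 24.6
[ 42.8811 -19.6201  26.261 ] 0.42649080251668436
first-shift(mm) [  4.  -18.3   1.2] turn [0.0007 0.0014 0.412 ] | after-turn shift [ -3.7 -18.3   1.3]
```

```bash
python3 -m crank '[[0,[0.0002,-0.0045,0],[0,0,0.103]],[0,[0.0002,-0.0045,0],[0,0,0.103]],[0,[0.0002,-0.0045,0],[0,0,0.103]],[0,[0.0002,-0.0045,0],[0,0,0.103]],[0,[0,0,0],[0,0,0]],[0,[0,0,0],[0,0,0]],[0,[0,0,0],[0,0,0]],[0,[0,0,0],[0,0,0]],[0,[0,0,0],[0,0,0]],[0,[0,0,0],[0,0,0]]]'
python3 - <<'E'
from h import *
p,r,s=tool(); h=hatch(YAW,O0)[0].T@(p-O0);print(h,np.arctan2(-h[1]-1.3,83.2-h[0])); go(HP(knob(0,25))+hatch(YAW,O0)[0]@[1.2,-1.3,0],HR(0))
E
```

```text
time: 19.72
eef_pos: [631.3, -41.4, 139.6]
ee_rot: [3.138, -0.522, -0.193]
ft_force: [-5.2, 0.2, 0.5]
grip_width: 15.7
finger_force: 25.0
[38.7448 -1.6004 26.2232] 0.006756785129427802
first-shift(mm) [ 0.5 -0.3  1.2] turn [-0.0002  0.0017  0.0062] | after-turn shift [ 0.5 -0.3  1.2]
```

Angle ≈ 0.007. Release, retreat and look.

```bash
python3 -m crank '[[0.04,[0,0,0],[0,0,0]],[0.04,[0,0,0],[0,0,0]],[0.04,[0,0,0],[0,0,0]],[0.04,[0,0,0],[0,0,0]],[0.04,[0,0,-0.015],[0,0,0]],[0.04,[0,0,-0.03],[0,0,0]],[0.04,[0,0,-0.03],[0,0,0]],[0.04,[0,0,-0.03],[0,0,0]],[0.04,[0,0,-0.03],[0,0,0]],[0.04,[0,0,-0.02],[0,0,0]]]'
python3 - <<'E'
from h import *
import cv2
c=vision.get_calibration('wrist');w=vision.grab_frame('wrist')[:,:,::-1]
t=vision.grab_frame('top')[100:320,80:520,::-1]
o=np.zeros((600,800,3),np.uint8);o[:360,:480]=cv2.resize(w,(480,360));o[380:600,0:440]=t
z=w[90:290,220:370];o[:400,490:790]=cv2.resize(z,(300,400),interpolation=cv2.INTER_CUBIC)
cv2.imwrite('pics/fin.png',o)
print([(proj(c,HP(q))-[220,90])*2+[490,0] for q in([83.2,-1.3,12],[39.2,-1.3,42],[1,61,14],[1,-63,14])])
E
```

```text
time: 20.55
eef_pos: [556.8, -25.0, 278.0]
ee_rot: [3.139, -0.529, -0.193]
ft_force: [0.4, -0.3, 0.5]
grip_width: 40.1
finger_force: 0.0
[array([695.922 , 153.0802]), array([695.3877, 286.3348]), array([538.2684, 361.4423]), array([849.0653, 363.27  ])]
```

View pics/fin.png

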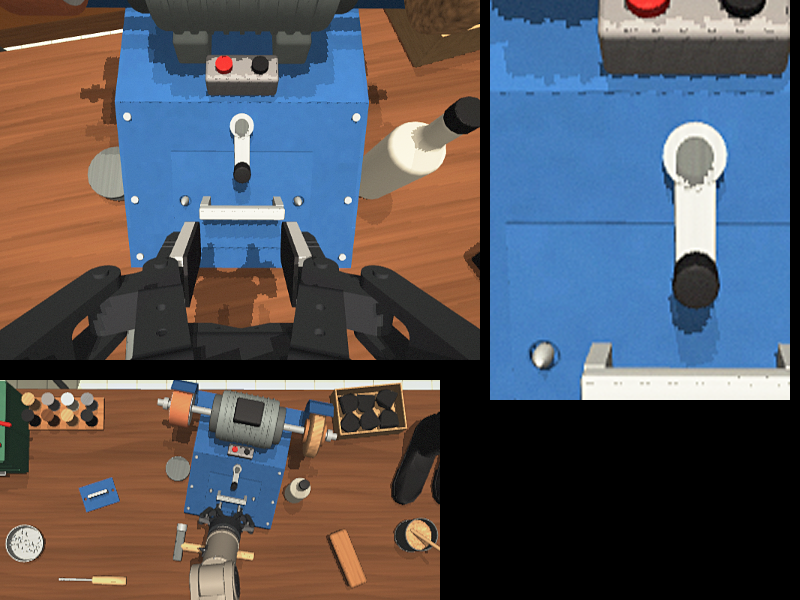

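The lever points straight down the slope, with the pivot at (695,155) and the knob at (696,280). The cover is flat with both pins through its holes, and everything else is where it was. Handing in.

```bash
python3 -c "
from station import env
print(env.sign_off())"
```

```text
the job is handed in; nothing more can be done
None
```

The cover is seated on both pins, the latch lever points straight down over its upper edge (within about 0.01 rad), nothing else was seen to move, and the job was handed in at about 21 s of the 66 s allowed.

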